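# Close the hinged pipe clamp and drop its swing bolt home

## Task

The clamp on the kitchen counter's water pipe stands open. Swing its hinged upper half over the pipe and press its slotted end down firmly, with about 15 N, so that it bites on the rubber sleeve; pressing with more than 20 N would crush the pipe. Then swing the bolt upright into the slot, pulling its sprung head up over the lip and letting it down behind the lip so that it holds the clamp shut, and let go; leave the kitchen things standing around it where they are.

Things in the scene. Friction and masses are not known exactly. Their poses are not given: they have to be found in the camera images.
- clamp: Bare steel pipe clamp fixed to the counter. Origin: middle of its foot plate (150 x 100 x 6 mm), on the counter. y along the pipe, x level from the bolt side (-x) to the hinge side (+x), z up. In this frame, all at y 0: jaw hinge axis at x +40, z 100 mm; bolt pivot axis at x -45, z 50 mm; both run along y. Pedestal 36 mm wide along y.
- pipe: Fixed bright metal water pipe, 42 mm across, axis 100 mm above the counter, 320 mm long, turned down into a flange at each end. Origin and axes as the clamp's. In the clamp it wears a black rubber sleeve, 50 mm across, 44 mm long, stiff (30 N per mm). The sleeve stands up to 5 mm higher in some clamps; this is not reported, so the jaw's seated angle is unknown.
- jaw (a joint): Angle of the clamp's upper half (jaw), rad: 0 level over the pipe, growing as the slotted end swings up and over to +x; 1.57 upright. Starts 1.35 to 1.8. Touches the sleeve at 0.0 to 0.14, pressed home up to 0.03 lower. Stiff hinge: stays where left, takes 4 N at the slotted end to move. The push there acts on the sleeve doubled, less 9 N of hinge friction.
- jaw_hinge (a point): Origin of the jaw's frame: on its hinge axis, middle of its width, y along the axis; at joint 0 its axes are the clamp's and the slotted end lies towards -x. The jaw is a plain steel arch 36 to 40 mm wide along the pipe, 106 mm long from hinge to end, 0.3 kg.
- jaw_ear (a point): Middle of the jaw's slotted end, 88 mm from the hinge axis (in the jaw's frame x -88, z +8 mm). The end is a fork of two flat tines, 10 mm thick and 40 mm wide over both (a good width to pinch, along y), with a slot 14 mm wide between them open at the far end. Axes turn with the jaw.
- slot (a point): Middle of the slot, on the upper face of the tines, where the bolt's collar must sit (jaw's frame x -85, z +13 mm). A lip 3 mm high and 4 mm wide crosses the end of each tine, its inner face 17 mm outwards (-x) from this point. Axes turn with the jaw.
- bolt (a joint): Angle of the swing bolt in rad: 0 is upright (in the slot), growing as it leans outwards towards the clamp's -x; starts between 0.9 and 1.4. Friction (about 2 N at the knob) holds it where it is left; it stops at -0.06.
- bolt_head (a joint): How far the bolt's head is pulled out along the bolt, m, 0 to 0.030; a spring (1.8 N at 0, plus 0.3 N per mm) draws it back. Starts at 0. To pass the lip it must be out 9 to 23 mm, depending on how the jaw sits (25 to 29 mm always clears); sitting on the tines it is out 6 to 20 mm.
- bolt_pivot (a point): Point on the bolt's pivot axis, middle of its width, 50 mm above the counter.
- knob (a point): Middle of the bolt's square dark steel grip knob (18 x 18 mm, 40 mm tall, from 60 to 100 mm from the pivot), 86 mm from the pivot along the bolt with the head drawn in. Pinch its flat sides, along the clamp's y, so that the bolt can turn between the fingers. z along the bolt, outwards.
- collar (a point): Centre of the underside of the collar (22 mm across, 30 mm along y, 6 mm thick) below the knob, on a round shank 10 mm thick; 54 mm from the pivot with the head drawn in. With the bolt home it lies on slot.
- jar: Bystander: clear storage jar, 60 mm across, 110 mm tall, origin under its centre.
- bowl: Bystander: metal bowl, 110 mm across, 50 mm tall, origin under its centre.
- mug: Bystander: white cup, 74 mm across, 80 mm tall, origin under its centre.

How it is judged:
By the outcome, as a careful person would: the job done as asked, in the order asked, and still so for the second after the job is handed in, with the robot touching nothing.
It also fails if it takes over 64 s, if anything falls off the work surface, if the arm or the gripper's body presses on something with over 40 N, if the wrist force passes 120 N, or if a joint passes its speed limit or range.

## Robot

A 6-joint arm with a two-finger parallel gripper is mounted at the origin on the work surface. World frame = base frame: x ahead of the robot, y to its left, z up, the work surface at z = 0. Lengths are in m, angles in rad, forces in N, time in s.
With the tool pointing down it reaches from about 0.225 to 0.875 m from the base axis. Payload 3.4 kg.
Tool frame: the origin (TCP) lies between the finger pads; the fingertips stand 25 mm ahead of it and the grasp point (between the pads) lies 6 mm ahead of it (env.nose_length is the distance from the TCP to the fingertips, in m); x points along the fingers, z is the direction in which the jaws open and shut, and the axes are right-handed (so a half turn about x gives the same grasp; the last joint's range is limited). The gripper opens to 85 mm and grips with 20 to 120 N. Pads are 22 mm wide; open, the fingers measure 114 mm over their backs; the gripper's body (76 mm by 85 mm) begins 54 mm behind the grasp point. The pads swing forward as they close: fully open they stand 13 mm farther back than shut.
Start: joints at [-1.434, 0.276, 1.505, -0, 1.361, -0.121], TCP at [0.147, -0.556, 0.236] pointing down, gripper open.
Joint ranges: [-2.89, 2.89], [-0.75, 2.08], [0.22, 2.7], [-1.18, 4.32], [0.11, 2.71], [-2.7, 2.7]. Speed limits (rad/s): [2.57, 2.57, 3.14, 3.14, 3.14, 3.14].

## Interface

Orientations are given as [roll, pitch, yaw] about the fixed x, y, z axes, in that order (R = Rz(yaw) Ry(pitch) Rx(roll)).
In Python, from rig import env, viewer gives the robot as it stands. The module is installed in compiled form; this text tells all that it offers. Calls block until the motion is done:
- env.move_ptp(position, orientation): joint-space move of the TCP to a pose.
- env.move_linear(position, attitude=None, rate=0.15, stop_force=None): straight line of the TCP; attitude=None keeps the orientation; rate is the mean speed in m/s. With stop_force (N) it stops when the force on the tool has changed by that much, and returns True; else False.
- env.goto_joints(angles): joint-space move.
- env.open_gripper() and env.grab(grip_force=None): open the fingers fully, or close them until they stop; grip_force is the grip in N (None keeps the last).
- env.hold(seconds).
- env.solve_ik(position, orientation): joint angles nearest the present ones, or None.
- env.get_obs(): the state.
- viewer.read_camera(name): name is "scene" or "top" or "wrist"; returns a dict with "image" (480x640x3 uint8, blue, green, red), "depth" (480x640 float32, m along the optical axis (not along the pixel's ray), 0 where there is no reading), "intrinsics" (3x3 intrinsics, pixels), "origin" and "orientation" of the camera in the world. Camera axes: x right, y down, z forward; pixel columns grow to the right and rows downward; lengths in m; the calibration is good to about 2 mm. A picture is of the moment at which its call begins.
A pose or a line that the arm cannot do raises env.Unreachable and nothing moves.
- env.hand_in(): hands the job in, once; it reports no verdict.
The state is a dict: "clock": time; "joints": joint angles; "joint_velocities": joint speeds; "joint_torque": joint torques, N m; "position": TCP position; "tcp_rot": TCP orientation; "force": force on the tool from outside, world axes, zero at the start; "ft_torque": the same for the moment, N m; "width": finger opening in m.
Only numpy, scipy, OpenCV 4.12 (cv2) and the standard library are available. Lean on these libraries where they do the work, as an engineer would, in place of code of your own. Each camera call takes 0.05 s, during which the arm holds its last target.

## Working session

There is one attempt and no reset: what is moved stays moved. The work goes in short steps, each a Python script; the robot and the scene stay as the last script left them, time stands still between calls to the robot, and variables do not carry over. Pictures are saved under pics/ and viewed, and the job is handed in when it is done.

```bash
mkdir -p pics; ls
python3 - <<'E'
from rig import env, viewer
import cv2,numpy as np
for n in ("scene","top","wrist"):
    c=viewer.read_camera(n); cv2.imwrite(f"pics/{n}0.png",c["image"]); np.savez(f"pics/{n}0.npz",**c)
    print(n,c["intrinsics"].tolist(),np.round(c["origin"],3),np.round(c["orientation"],3).tolist())
o=env.get_obs();print(o)
E
```

```text
pics
scene [[539.6649821530876, 0.0, 327.07751419517655], [0.0, 539.6649821530876, 237.2158833802682], [0.0, 0.0, 1.0]] [ 1.416 -0.227  0.806] [-2.269, 0.005, 1.264]
top [[437.9773473959494, 0.0, 323.8240890330206], [0.0, 437.9773473959494, 241.4376411709027], [0.0, 0.0, 1.0]] [0.481 0.049 0.822] [-2.997, -0.047, -1.596]
wrist [[418.8736258249304, 0.0, 319.65588754105426], [0.0, 418.8736258249304, 235.84577478662848], [0.0, 0.0, 1.0]] [ 0.224 -0.535  0.373] [2.827, 0.002, -1.314]
{'clock': 0.15, 'joints': array([-1.43399551e+00,  2.76450174e-01,  1.50583600e+00,  2.13807448e-05,
        1.36071946e+00, -1.20971968e-01]), 'joint_velocities': array([-2.32875734e-04, -2.10888986e-03, -3.66574916e-03, -1.81521521e-04,
       -8.98933834e-05, -2.71615285e-04]), 'joint_torque': array([ 1.26943312e-03, -4.17142832e+01, -2.46032882e+01, -1.17635045e-04,
        7.64742144e-03, -3.15126719e-06]), 'position': array([ 0.14654736, -0.55560738,  0.2352407 ]), 'tcp_rot': array([3.00582725, 1.56938319, 1.69279923]), 'force': array([-0.61652608,  0.2771772 , -0.69743003]), 'ft_torque': array([-0.01266296, -0.02731209,  0.00635635]), 'width': 0.08532984201945501}
```

View pics/scene0.png

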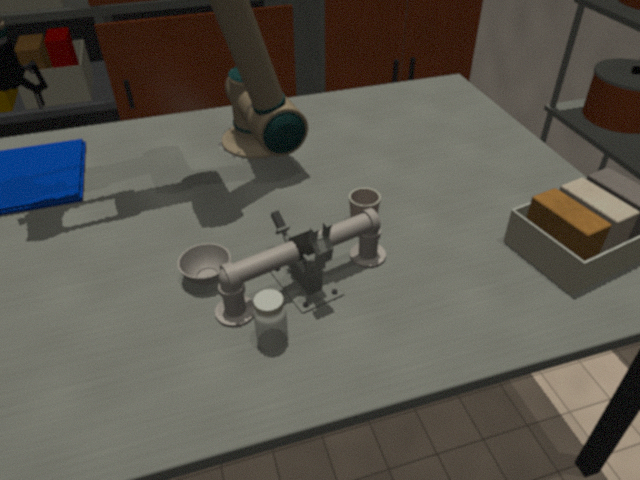

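View pics/top0.png

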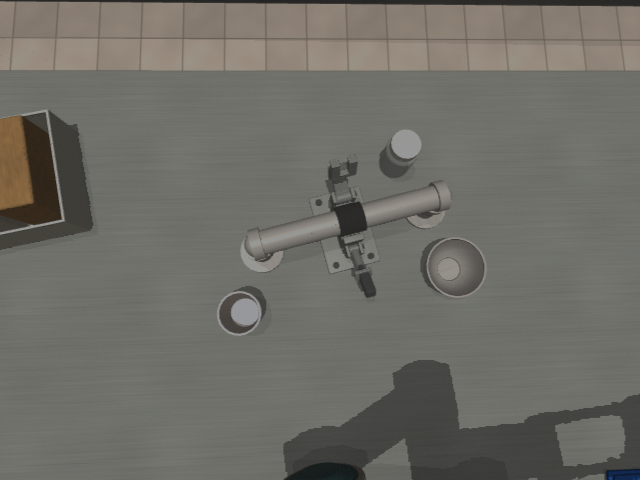

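The scene view shows the clamp in the middle of the pipe, around (310,265). In the top view the sleeve is at (350,218), the bolt leans to (368,285) towards the robot, and the jaw's tines are at (343,165). The jar is at (405,148), the bowl at (455,268) and the mug at (240,313). I'll measure next.

```bash
cat > h.py <<'E'
import numpy as np
from scipy.spatial.transform import Rotation as R
def load(f): return dict(np.load(f))
def cloud(c):
    K=c["intrinsics"];d=c["depth"];v,u=np.mgrid[:480,:640]
    p=np.stack([(u-K[0,2])/K[0,0]*d,(v-K[1,2])/K[1,1]*d,d],-1)
    return p@R.from_euler("xyz",c["orientation"]).as_matrix().T+c["origin"]
def project(c,P):
    q=(np.atleast_2d(P)-c["origin"])@R.from_euler("xyz",c["orientation"]).as_matrix()
    return (q/q[:,2:])@c["intrinsics"].T
E
python3 - <<'E'
from h import *;import cv2
c=load("pics/top0.npz");P=cloud(c)
im=c["image"][140:320,220:500];cv2.imwrite("pics/topc.png",cv2.resize(im,None,fx=2.85,fy=2.85,interpolation=cv2.INTER_CUBIC))
for u,v in [(350,218),(300,230),(400,207),(270,238),(430,197),(368,285),(343,165),(318,202),(374,258),(335,265),(359,190),(405,145),(455,268),(240,313),(200,200),(500,350)]:
    print(u,v,np.round(P[v,u],4))
E
```

```text
350 218 [ 0.6186 -0.0294  0.1277]
300 230 [0.6015 0.0518 0.1207]
400 207 [ 0.6376 -0.1142  0.1185]
270 238 [0.5893 0.1004 0.1203]
430 197 [ 0.6531 -0.1646  0.1218]
368 285 [ 0.5109 -0.0579  0.1043]
343 165 [ 0.6979 -0.0178  0.1577]
318 202 [0.6733 0.0173 0.0123]
374 258 [ 0.5654 -0.086   0.0057]
335 265 [ 0.5529 -0.0113  0.0143]
359 190 [ 0.6972 -0.0623  0.0064]
405 145 [ 0.7481 -0.1305  0.1095]
455 268 [ 0.5431 -0.239   0.0074]
240 313 [0.4696 0.1641 0.0071]
200 200 [ 6.834e-01  2.409e-01 -5.000e-04]
500 350 [ 0.3888 -0.3159  0.0008]
```

View pics/topc.png

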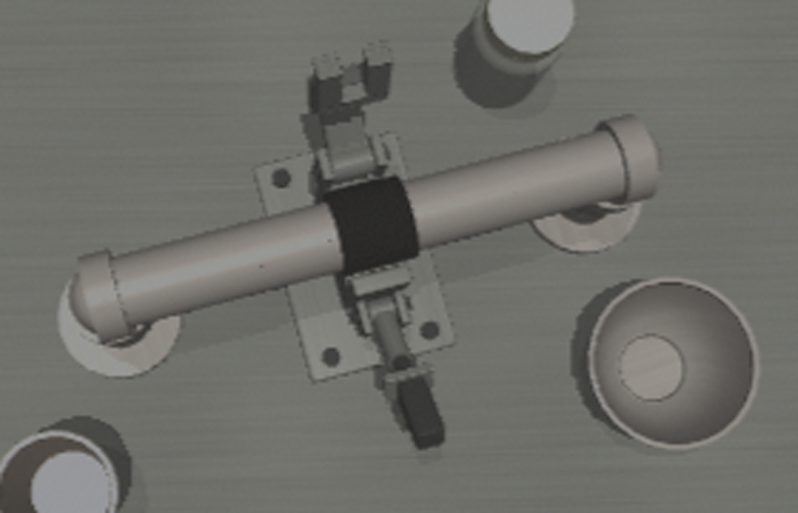

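```bash
cat >> h.py <<'E'
from scipy.optimize import least_squares
def fitclamp(c):
    P=cloud(c)
    q=project(c,[0,0,0]) 
    v,u=np.mgrid[:480,:640]
    x=P.reshape(-1,3)
    # rough frame
    c0=np.array([0.612,-0.0305]);
    def fr(x,c,yaw):
        d=x[:,:2]-c; return np.stack([d@[np.cos(yaw),np.sin(yaw)],d@[-np.sin(yaw),np.cos(yaw)],x[:,2]],-1)
    l=fr(x,c0,-0.0) 
    y0=0.205 # set below
    return P
E
python3 - <<'E'
from h import *
c=load("pics/top0.npz");P=cloud(c);x=P.reshape(-1,3)
# pipe dir: from (.5893,.1004) to (.6531,-.1646)
d=np.array([.6531-.5893,-.1646-.1004]); yaw0=np.arctan2(-d[1],-d[0])-np.pi/2
print("yaw0",yaw0)
ctr=np.array([.6186,-.0294])
def loc(x,c,y):
    e=x[:,:2]-c; return np.stack([e@[np.cos(y),np.sin(y)],e@[-np.sin(y),np.cos(y)],x[:,2]],-1)
l=loc(x,ctr,yaw0)
m=(abs(l[:,0])<.03)&(abs(l[:,1])>.035)&(abs(l[:,1])<.115)&(l[:,2]>.1)
X=x[m]
def f(p):
    l=loc(X,[ctr[0]+p[0],ctr[1]],yaw0+p[1]); return np.hypot(l[:,0],l[:,2]-p[2])-.021
s=least_squares(f,[0,0,.1],loss="soft_l1",f_scale=.002);print(s.x,np.std(f(s.x)),m.sum())
yaw=yaw0+s.x[1];cc=np.array([ctr[0]+s.x[0],ctr[1]])
# plate corners
K=c["intrinsics"];Rm=R.from_euler("xyz",c["orientation"]).as_matrix()
cor=[]
for a,b in [(253,168),(397,132),(456,343),(313,380)]:
    u=a/2.85+220;v=b/2.85+140
    r=Rm@[(u-K[0,2])/K[0,0],(v-K[1,2])/K[1,1],1];t=(.006-c["origin"][2])/r[2];cor.append(c["origin"]+t*r)
cor=np.array(cor);print(np.round(cor,4),cor.mean(0))
print(loc(cor,cc,yaw)); print("yaw",yaw,"pc",cc)
# sleeve
l=loc(x,cc,yaw);dark=c["image"].reshape(-1,3).max(1)<50
m=dark&(abs(l[:,0])<.035)&(abs(l[:,1])<.05)&(l[:,2]>.09)
print("sleeve y",np.percentile(l[m,1],[2,98]),"z",np.percentile(l[m,2],[50,95,99]))
E
```

```text
yaw0 0.23625847128160293
[0.00307675 0.00651953 0.10055403] 0.0009613135203091695 2384
[[ 0.681   0.0345  0.006 ]
 [ 0.7046 -0.0633  0.006 ]
 [ 0.5607 -0.0971  0.006 ]
 [ 0.5383 -0.0018  0.006 ]] [ 0.62114881 -0.03191012  0.006     ]
[[ 0.07297479  0.04778835  0.006     ]
 [ 0.07235778 -0.05279738  0.006     ]
 [-0.07550532 -0.05105763  0.006     ]
 [-0.07429083  0.04682829  0.006     ]]
yaw 0.24277799691576013 pc [ 0.62167675 -0.0294    ]
sleeve y [-0.02166303  0.01997224] z [0.12539342 0.12978847 0.13077898]
```

```bash
cat > h.py <<'E'
import numpy as np
from scipy.spatial.transform import Rotation as R
def load(f): return dict(np.load(f))
def cloud(c):
    K=c["intrinsics"];d=c["depth"];v,u=np.mgrid[:480,:640]
    p=np.stack([(u-K[0,2])/K[0,0]*d,(v-K[1,2])/K[1,1]*d,d],-1)
    return p@R.from_euler("xyz",c["orientation"]).as_matrix().T+c["origin"]
def project(c,P):
    q=(np.atleast_2d(P)-c["origin"])@R.from_euler("xyz",c["orientation"]).as_matrix()
    return (q/q[:,2:])@c["intrinsics"].T
YAW=.2428; O=np.array([.6213,-.0313,0])
RC=R.from_euler("z",YAW).as_matrix()
def w(l): return O+RC@np.asarray(l,float)
def loc(x): return (np.asarray(x)-O)@RC
def sidemap(c,name,ymax=.025):
    import cv2
    l=loc(cloud(c).reshape(-1,3));col=c["image"].reshape(-1,3)
    m=(abs(l[:,1])<ymax)&(l[:,2]>.02)&(abs(l[:,0])<.18)&(c["depth"].reshape(-1)>0)
    S=2200;im=np.zeros((560,800,3),np.uint8)
    for p,k in zip(l[m],col[m]):
        u=int(400+p[0]*S);v=int(540-p[2]*S)
        cv2.circle(im,(u,v),2,(np.clip(k.astype(int)*1.8,40,255)).tolist(),-1)
    for x in np.arange(-.15,.16,.05): cv2.line(im,(int(400+x*S),535),(int(400+x*S),545),(0,255,255),1)
    cv2.circle(im,(int(400+.04*S),int(540-.1*S)),4,(0,0,255),1);cv2.circle(im,(int(400-.045*S),int(540-.05*S)),4,(0,255,0),1)
    cv2.circle(im,(400,int(540-.1*S)),int(.021*S),(255,0,0),1)
    cv2.imwrite(name,im)
E
python3 - <<'E'
from h import *
sidemap(load("pics/top0.npz"),"pics/side0.png")
sidemap(load("pics/scene0.npz"),"pics/side1.png")
E
```

```text
(no output)
```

View pics/side0.png

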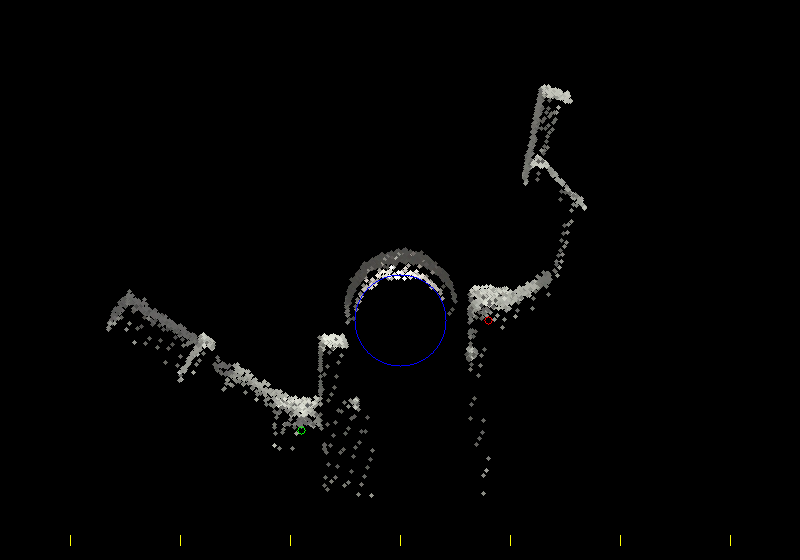

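View pics/side1.png

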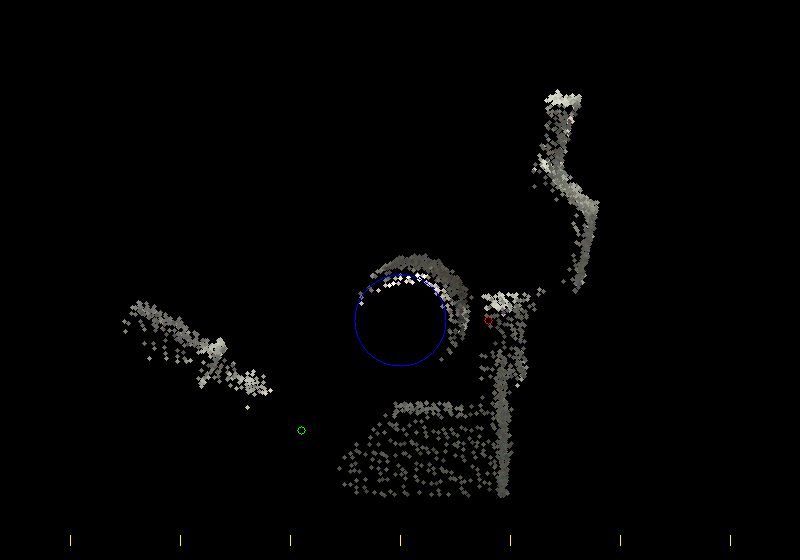

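The side profile built from the depth data shows the jaw's tine end at (555,92), which gives a jaw angle of about 1.77. The end of the bolt knob is at (117,313), which gives a bolt lean of about 1.01. The arch foot is about 72 mm from the hinge. Next I'll move over the clamp and cross-check with the wrist camera.

```bash
cat >> h.py <<'E'
def ori(tilt=0.,sgn=1,yaw=YAW):
    # tool x down, tips leaning to clamp -x by tilt; tool z along sgn*clamp y
    Rc=R.from_euler("z",yaw).as_matrix()
    x=Rc@np.array([-np.sin(tilt),0,-np.cos(tilt)]);z=Rc@np.array([0,sgn,0]);y=np.cross(z,x)
    return R.from_matrix(np.stack([x,y,z],1)).as_euler("xyz")
def tcp(lg,tilt=0.,ahead=.006):
    # TCP so that point 'ahead' of TCP lies at clamp-frame lg
    return w(np.asarray(lg,float)-ahead*np.array([-np.sin(tilt),0,-np.cos(tilt)]))
E
python3 - <<'E'
from h import *; from rig import env,viewer; import cv2
print(env.nose_length)
for s in (1,-1):
    q=env.solve_ik(tcp([.06,0,.33]),ori(0,s)); print(s,q)
    q2=env.solve_ik(tcp([-.12,0,.1]),ori(0.15,s)); print(s,q2)
s=min((1,-1),key=lambda s:np.abs(env.solve_ik(tcp([.06,0,.33]),ori(0,s))[5]))
print(s)
env.move_ptp(tcp([.06,0,.33]),ori(0,s))
c=viewer.read_camera("wrist");np.savez("pics/w1.npz",**c);cv2.imwrite("pics/w1.png",c["image"]);o=env.get_obs();print(o["clock"],o["position"],c["origin"])
E
```

```text
0.025
1 [-0.12710207  0.41030972  1.06113319  0.          1.67014974 -1.9406984 ]
1 [-0.20903595  0.35935554  1.73971334 -0.07066891  1.17854696 -1.99115918]
-1 [-0.12710207  0.41030972  1.06113319  0.          1.67014974  1.20089425]
-1 [-0.20903595  0.35935554  1.73971334 -0.07066891  1.17854696  1.15043347]
-1
2.9 [ 0.67940796 -0.01801137  0.33590993] [0.75672325 0.00176884 0.47340325]<sys>:0: UserWarning: Gimbal lock detected. Setting third angle to zero since it is not possible to uniquely determine all angles.
<stdin>:6: UserWarning: Gimbal lock detected. Setting third angle to zero since it is not possible to uniquely determine all angles.
```

View pics/w1.png

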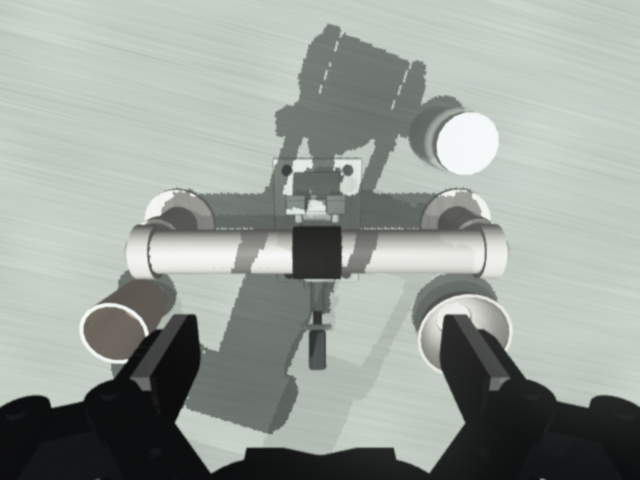

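The wrist view shows the pipe level in the image, so the yaw is right. The sleeve is at (317,251), the tines at (295,205) and (336,205), and the knob at (317,350). I'll refine the clamp origin from this picture.

Run:
```python
from h import *;from scipy.optimize import least_squares
for f in("pics/w1.npz","pics/top0.npz","pics/scene0.npz"):
    c=load(f);l=loc(cloud(c).reshape(-1,3));k=c["depth"].reshape(-1)>0
    m=k&(abs(l[:,0])<.03)&(abs(l[:,1])>.035)&(abs(l[:,1])<.12)&(l[:,2]>.1)&(l[:,2]<.135)
    X=l[m];s=least_squares(lambda p:np.hypot(X[:,0]-p[0]-p[2]*X[:,1],X[:,2]-p[1])-.021,[0,.1,0],loss="soft_l1",f_scale=.001)
    S=np.array([0,0,0]);g=c["image"].reshape(-1,3).max(1)<55
    n=k&g&(abs(l[:,0])<.022)&(abs(l[:,1])<.04)&(l[:,2]>.105)&(l[:,2]<.14)
    Y=l[n];t=least_squares(lambda p:np.hypot(Y[:,0]-s.x[0],Y[:,2]-p[0])-.025,[.1],loss="soft_l1",f_scale=.001)
    kb=k&(l[:,0]<-.09)&(l[:,0]>-.135)&(abs(l[:,1])<.03)&(l[:,2]>.06)
    print(f,"pipe",s.x,"sleeve y",np.percentile(Y[:,1],[1,99]),"ctr z",t.x,"knob y",np.percentile(l[kb,1],[5,50,95]))
c=load("pics/w1.npz");sidemap(c,"pics/side2.png")
print(project(c,[w([-.0725,-.046,.006]),w([.075,.05,.006]),w([.075,-.05,.006]),w([0,0,.128])])[:,:2])
```

```text
pics/w1.npz pipe [0.00266055 0.09944327 0.00076072] sleeve y [-0.01746103  0.02265353] ctr z [0.10289321] knob y [-0.00538749  0.00280005  0.01101838]
pics/top0.npz pipe [0.00083504 0.1005538  0.00014873] sleeve y [-0.02040137  0.02190585] ctr z [0.10391729] knob y [-0.00829354  0.00204783  0.01201293]
pics/scene0.npz pipe [0.00450056 0.09811084 0.00113613] sleeve y [-0.02062695  0.01502   ] ctr z [0.10140756] knob y [-0.00796009 -0.00224867  0.0082622 ]
[[357.43283749 282.07562343]
 [274.28240769 160.30654774]
 [364.49611461 160.12277624]
 [319.48165285 264.39023838]]
```

View pics/side2.png

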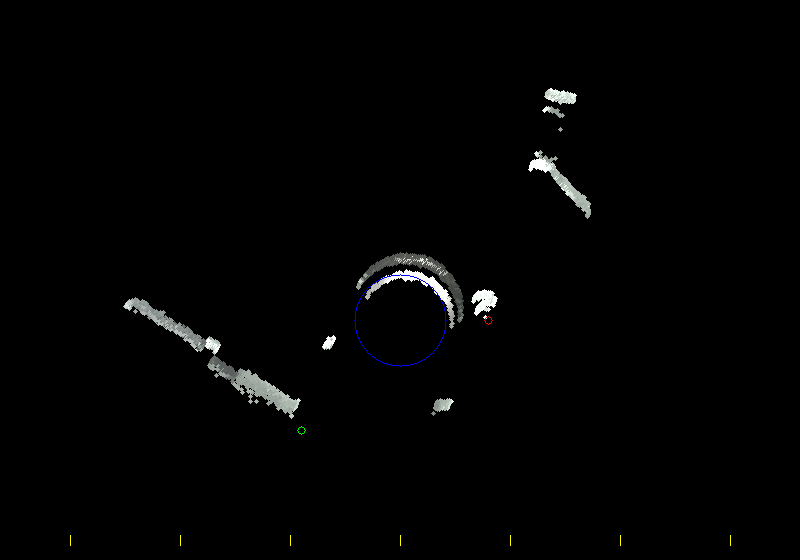

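```bash
sed -i 's/^O=.*//; s/; O=np.array(.*$/; O=np.array([.6213,-.0313,0])+[.0019,.0015,0]/' h.py; grep -n "O=np" h.py
cat >> h.py <<'E'
import warnings; warnings.filterwarnings("ignore")
S=-1
def ear(t,off=(0,0)):
    a,b=-.088+off[0],.008+off[1]
    return np.array([.04+a*np.cos(t)+b*np.sin(t),0,.1-a*np.sin(t)+b*np.cos(t)])
def st(env,n=""):
    o=env.get_obs();print(n,"t%.2f"%o["clock"],"loc",np.round(loc(o["position"])*1e3,1),"F",np.round(o["force"]@RC,1),"w%.1f"%(o["width"]*1e3))
E
python3 - <<'E'
from h import *; from rig import env,viewer; import cv2
e=ear(1.77);print(e)
env.move_linear(tcp(e+[0,0,.06]),ori(0,S),rate=.2);st(env,"above")
print(env.move_linear(tcp(e),rate=.12,stop_force=8));st(env,"at")
env.grab(25);st(env,"grab")
c=viewer.read_camera("scene");cv2.imwrite("pics/s1.png",cv2.resize(c["image"][120:340,150:470],None,fx=2.5,fy=2.5))
E
```

```text
11:YAW=.2428; O=np.array([.6213,-.0313,0])+[.0019,.0015,0]
[0.06525601 0.         0.18467664]
above t3.48 loc [ 65.5  -0.5 251.3] F [0.3 0.2 0.4] w85.1
False
at t4.12 loc [ 66.   -0.3 192. ] F [-0.8 -0.4  0.1] w85.9
grab t4.61 loc [ 65.7   0.7 191.6] F [-0.3  3.   4.4] w39.4
```

View pics/s1.png

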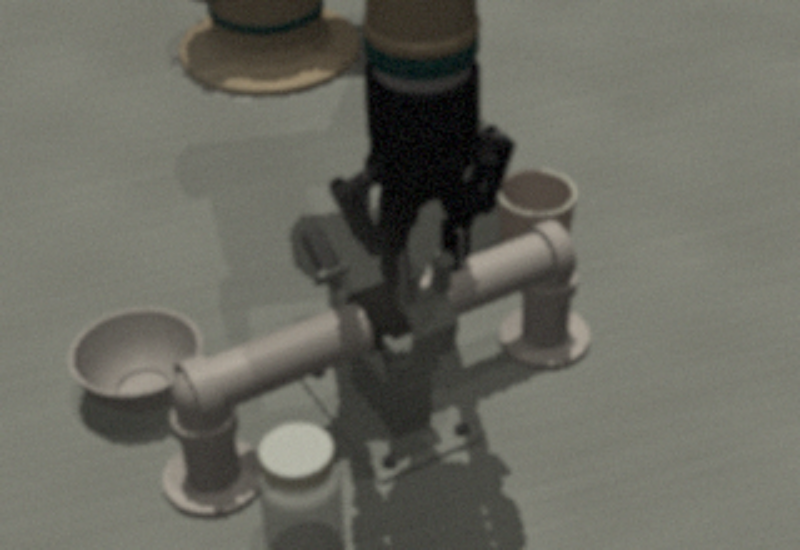

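The fingers hold the fork, near (430,260), at 39.4 mm, which matches its 40 mm width. Next is the swing.

Run:
```python
from h import *; from rig import env,viewer; import cv2
for t in np.linspace(1.77,.24,10)[1:]:
    e=ear(t)+[0,.0007,0]
    r=env.move_linear(tcp(e),rate=.11,stop_force=18)
    st(env,"%.2f %s"%(t,r))
    if r: break
c=viewer.read_camera("scene");cv2.imwrite("pics/s2.png",cv2.resize(c["image"][120:340,150:470],None,fx=2.5,fy=2.5))
```

```text
1.60 False t4.94 loc [ 51.    0.7 194.5] F [0.3 1.9 4.7] w39.3
1.43 False t5.22 loc [ 36.    0.7 195.1] F [0.6 2.1 6.2] w39.1
1.26 False t5.51 loc [ 21.1   0.7 193.5] F [0.1 2.8 8.2] w39.4
1.09 False t5.79 loc [  6.4   0.7 189.5] F [-1.4  2.4 11.3] w39.2
0.92 False t6.08 loc [ -8.    0.7 182.8] F [-3.4  3.4 13.5] w39.4
0.75 False t6.36 loc [-21.5   0.7 173.4] F [-6.7  3.2 14.6] w38.9
0.58 False t6.64 loc [-33.4   0.8 161.7] F [-9.5  1.8 12.5] w39.4
0.41 False t6.92 loc [-43.2   0.8 148.1] F [-10.1   1.7   9.3] w39.7
0.24 False t7.21 loc [-50.5   0.8 133.3] F [-11.1   0.1   6.3] w39.6
```

View pics/s2.png

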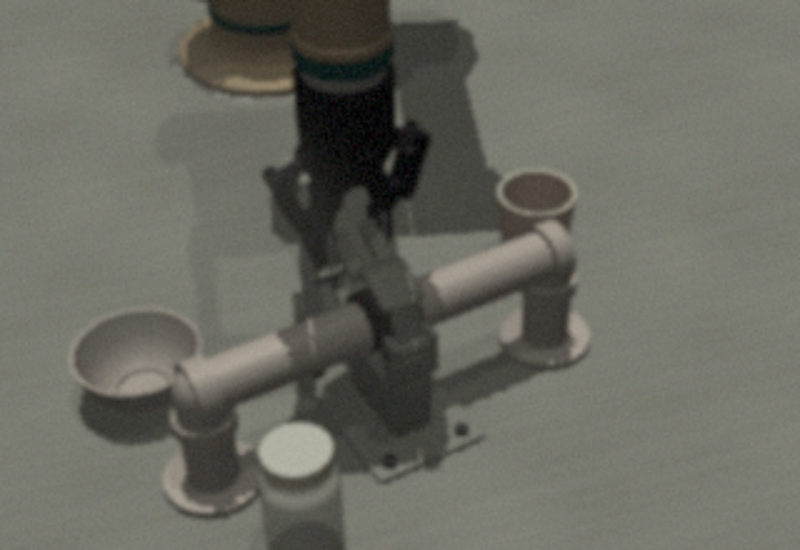

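The jaw now lies over the sleeve, close to closed. I'll release it, close the fingers and press from above.

Run:
```python
from h import *; from rig import env,viewer; import cv2
env.open_gripper();st(env,"open")
p=np.array([-.0475,.0007,.16])
env.move_linear(tcp([-.050,.0007,.175]),rate=.15)
env.grab(25)
env.move_linear(tcp(p,0,.025),rate=.1,stop_force=5);st(env,"closed above")
print(env.move_linear(tcp([-.0475,.0007,.100],0,.025),rate=.012,stop_force=13.5));st(env,"pressed")
env.hold(.2);st(env,"after")
```

```text
open t7.78 loc [-43.4   0.6 134.6] F [-0.  -0.2  0.1] w85.8
closed above t9.26 loc [-47.    0.5 185.5] F [-0.7  0.3 -0.2] w-0.1
False
pressed t14.41 loc [-47.4   0.7 125. ] F [-1.2  0.5  3.2] w-0.0
after t14.61 loc [-47.5   0.7 125. ] F [-2.   0.2  2.3] w-0.3
```

Run:
```python
from h import *; from rig import env,viewer; import cv2
c=viewer.read_camera("scene");np.savez("pics/s3.npz",**c);a=cv2.resize(c["image"][180:320,230:410],(800,622))[:600]
cv2.imwrite("pics/s3.png",np.clip(a*1.6,0,255).astype(np.uint8))
c=viewer.read_camera("wrist");np.savez("pics/w3.npz",**c);cv2.imwrite("pics/w3.png",c["image"]);st(env)
```

```text
t14.71 loc [-47.4   0.7 125. ] F [-1.8 -0.1  2.6] w0.1
```

View pics/s3.png

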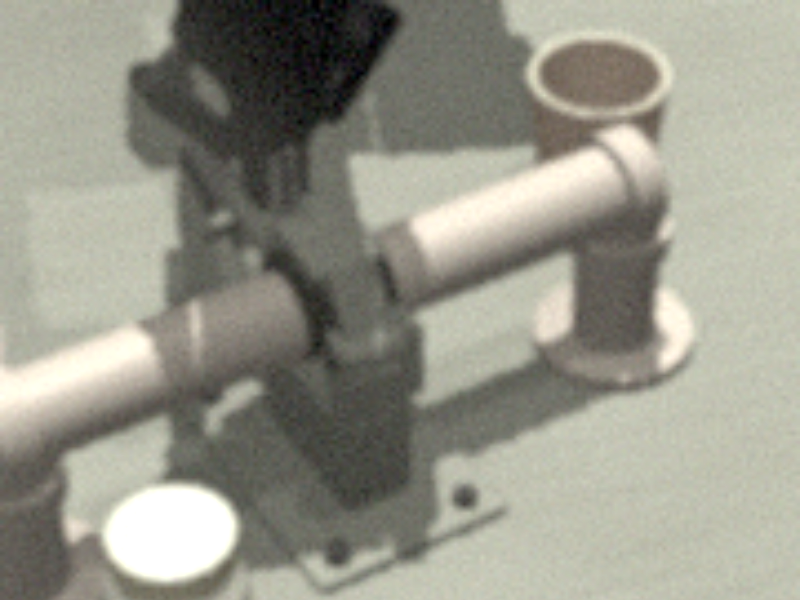

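View pics/w3.png

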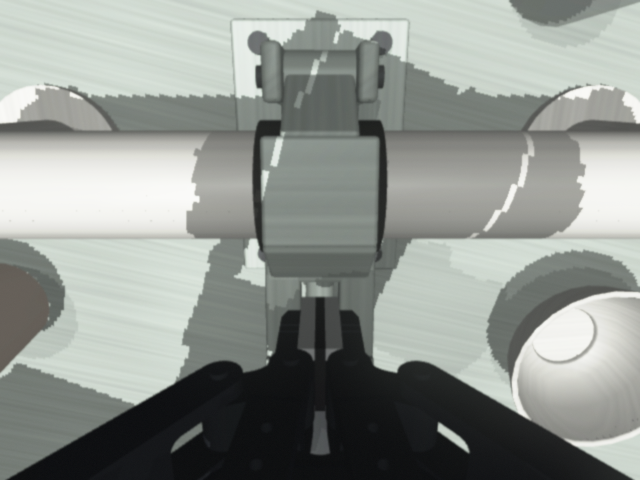

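The closed fingertips, at about 13 mm (px 300–337), slid into the 14 mm slot between the tines (265–375). I'll lift, turn the tool a quarter turn so the 22 mm pad width spans the slot, and press again.

Run:
```python
from h import *; from rig import env,viewer; import cv2
YA=None
best=None
for k in (np.pi/2,-np.pi/2):
    o=ori(0,S,YAW+k);q=env.solve_ik(tcp([-.0475,.0007,.15],0,.025),o);print(k,q)
    if q is not None and (best is None or abs(q[5]-.0)<abs(best[1][5])): best=(o,q)
o=best[0]
env.move_linear(tcp([-.0475,.0007,.165],0,.025),rate=.12);st(env,"up")
env.move_ptp(tcp([-.0475,.0007,.15],0,.025),o);st(env,"turned")
print(env.move_linear(tcp([-.0475,.0007,.100],0,.025),rate=.012,stop_force=13));st(env,"pressed")
env.hold(.1);st(env,"after")
```

```text
1.5707963267948966 [-0.19044164  0.32060719  1.59587458  0.          1.22511089 -0.43324164]
-1.5707963267948966 None
up t15.40 loc [-47.8   0.9 189.3] F [ 0.4 -1.2 -0.4] w0.1
turned t16.80 loc [-47.7   0.8 174.6] F [ 0.2 -0.1  0.8] w-0.2
False
pressed t21.12 loc [-47.7   0.7 125.2] F [-3.6  0.   5.4] w-0.1
after t21.22 loc [-47.7   0.7 125.2] F [-3.  -0.7  5.5] w0.3
```

Run:
```python
from h import *; from rig import env,viewer; import cv2
c=viewer.read_camera("scene");np.savez("pics/s4.npz",**c);a=cv2.resize(c["image"][180:320,230:410],(800,622))[:600]
cv2.imwrite("pics/s4.png",np.clip(a*1.6,0,255).astype(np.uint8))
c=viewer.read_camera("wrist");np.savez("pics/w4.npz",**c);cv2.imwrite("pics/w4.png",c["image"]);st(env)
c=load("pics/w3.npz");sidemap(c,"pics/side3.png")
```

```text
t21.32 loc [-47.7   0.7 125.2] F [-2.8  0.2  5.3] w-0.2
```

View pics/s4.png

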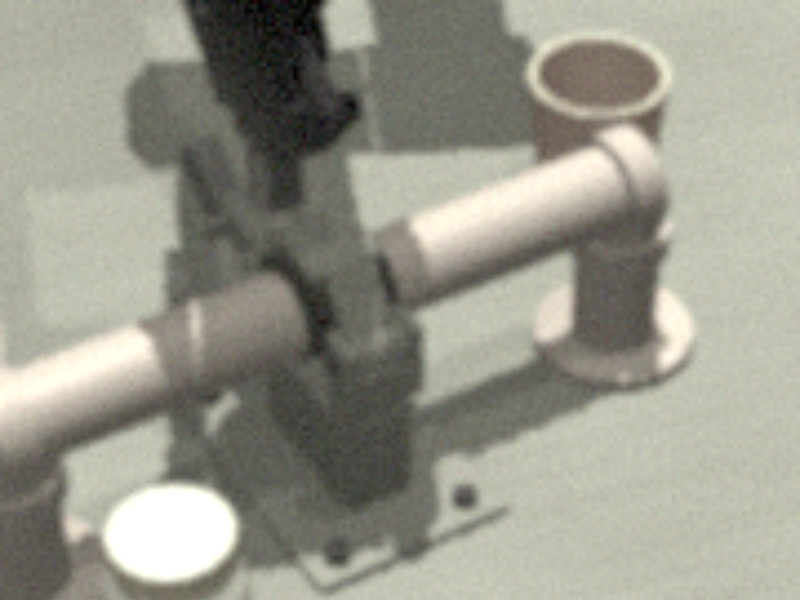

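View pics/w4.png

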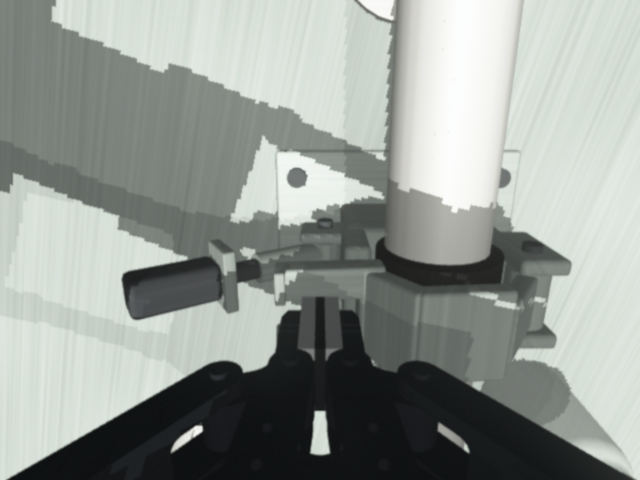

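View pics/side3.png

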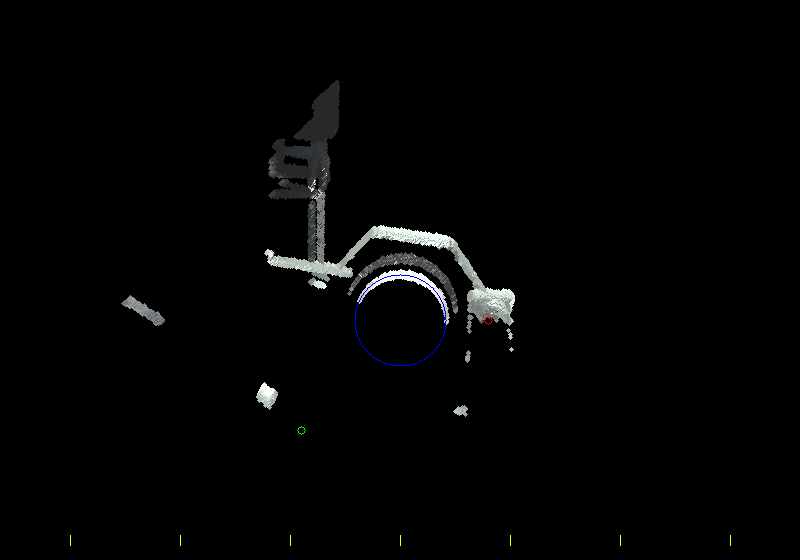

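Run:
```python
from h import *
sidemap(load("pics/w4.npz"),"pics/side4.png")
```

```text
(no output)
```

View pics/side4.png

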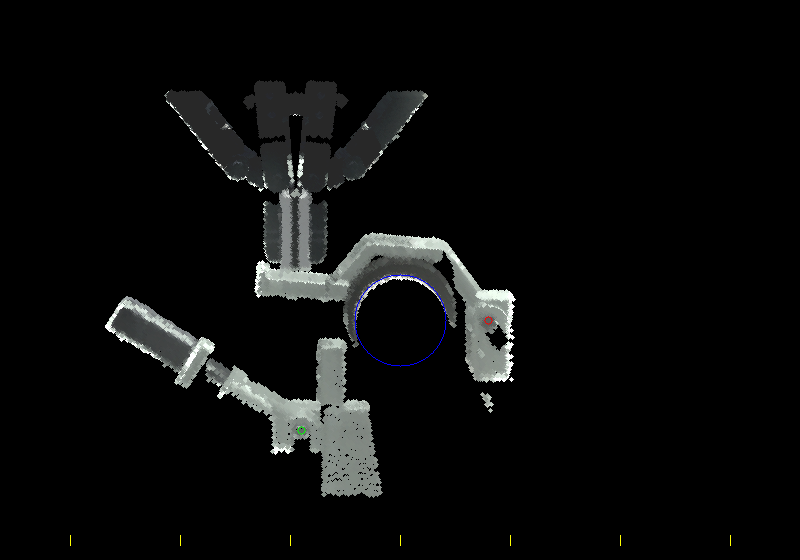

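The side map from the wrist depth is clear. The fingers rest on the fork at about (296,268) and the jaw has come down, with the tine end now at v 265, but the arch hasn't loaded the sleeve yet. The move simply ended before reaching the force. I'll carry on pressing.

Run:
```python
from h import *; from rig import env,viewer; import cv2
f0=env.get_obs()["force"][2]
z=.100
for i in range(40):
    z-=.0005
    r=env.move_linear(tcp([-.0475,.0007,z],0,.025),rate=.01,stop_force=9)
    f=np.mean([env.get_obs()["force"][2]])
    if i%2==0 or f>9: st(env,"z%.1f %s"%(z*1e3,r))
    if f>12 or r: break
c=viewer.read_camera("wrist");np.savez("pics/w5.npz",**c);sidemap(c,"pics/side5.png")
```

```text
z99.5 False t21.57 loc [-47.8   0.7 124.8] F [-3.2 -1.3  6. ] w0.1
z98.5 False t22.07 loc [-47.8   0.6 124.3] F [-3.5  0.3  8.6] w-0.4
z98.0 False t22.32 loc [-47.9   0.6 124.1] F [-5.6  0.5  9.3] w0.2
z97.5 False t22.57 loc [-47.9   0.7 123.8] F [-5.9  0.4 11. ] w-0.3
z97.0 False t22.82 loc [-47.9   0.7 123.6] F [-5.7  0.2 13.1] w-0.2
```

View pics/side5.png

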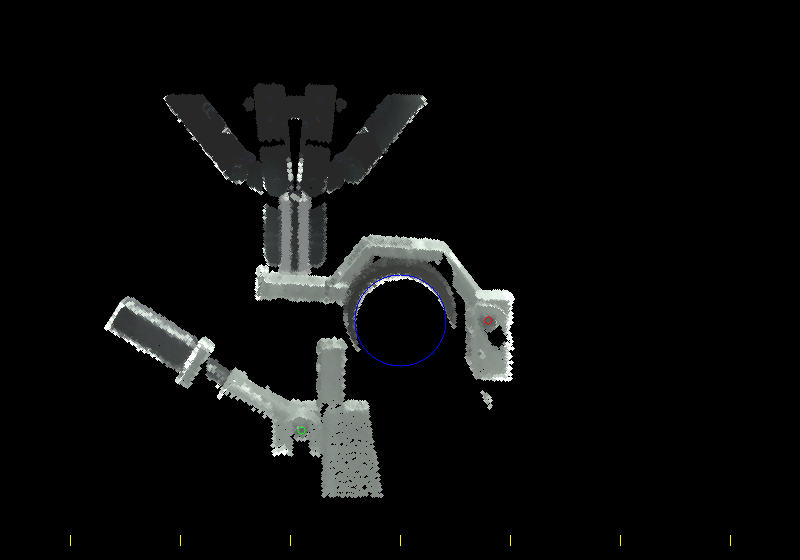

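The arch now sits on the sleeve at about (400,255) and the force is climbing at roughly 4 N/mm or more. I'll step on to 15 N.

Run:
```python
from h import *; from rig import env,viewer; import cv2
def F(n=8):
    a=[]
    for _ in range(n): env.hold(.02);a.append(env.get_obs()["force"])
    return np.mean(a,0)
z=.097
f=F();print(f)
while f[2]<14.9 and z>.094:
    z-=.0002
    env.move_linear(tcp([-.0475,.0007,z],0,.025),rate=.01,stop_force=5); f=F(4); print(round(z*1e3,2),f.round(1))
env.hold(.3);print(F(8).round(1));st(env)
```

```text
[-5.606804   -0.65761243 12.63635679]
96.8 [-5.7 -0.6 13.3]
96.6 [-6.4 -0.4 14.1]
96.4 [-6.2 -0.1 15.1]
[-6.1 -0.7 14.6]
 t24.38 loc [-48.    0.6 123.4] F [-6.5  1.2 14.9] w0.1
```

It's holding at 14.6–15.1 N vertically. I'll lift straight off, then check the jaw and the fingertip geometry before gripping the knob.

Run:
```python
from h import *; from rig import env,viewer; import cv2
env.move_linear(tcp([-.0475,.0007,.165],0,.025),rate=.12);st(env,"up")
c=viewer.read_camera("wrist");np.savez("pics/w6.npz",**c);sidemap(c,"pics/side6.png",.05);cv2.imwrite("pics/w6.png",c["image"])
```

```text
up t25.11 loc [-47.8   0.9 189.1] F [0.5 0.1 0.1] w0.4
```

View pics/side6.png

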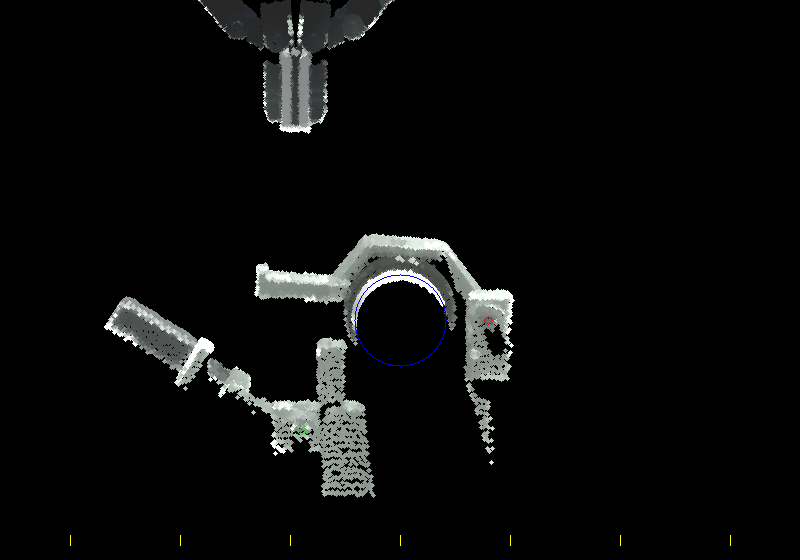

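View pics/w6.png

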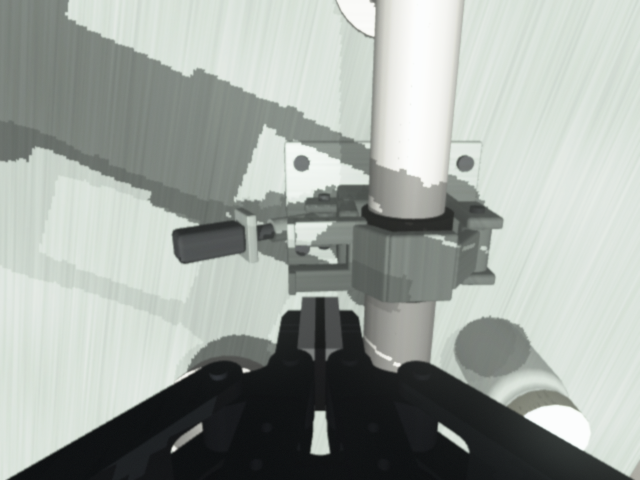

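Run:
```python
from h import *; from rig import env
c=load("pics/w6.npz");o=env.get_obs()
print(loc(c["origin"]),loc(o["position"]),c["orientation"],o["tcp_rot"])
p=o["position"]
for d in(-.02,0,.0025,.006,.025): print(d,project(c,p+[0,0,-d])[0,:2])
D=c["depth"];P=cloud(c)
for v in(300,310,340): print(v,[ (round(float(D[v,u]),4),loc(P[v,u]).round(4).tolist()) for u in (306,334)])
```

```text
[-0.04728488  0.08099823  0.32666645] [-0.04799702  0.00104935  0.18875992] [2.82782384e+00 1.18282220e-03 2.42224076e-01] [2.59580911 1.56884191 2.83858416]
-0.02 [318.04366245 357.24149946]
0 [318.30403601 325.83285185]
0.0025 [318.33218054 322.43780103]
0.006 [318.37019098 317.85263356]
0.025 [318.55194926 295.92728273]
300 [(0.1498, [-0.0524, 0.0129, 0.1913]), (0.1503, [-0.0423, 0.0127, 0.1908])]
310 [(0.1436, [-0.0522, 0.0125, 0.198]), (0.1434, [-0.0426, 0.0126, 0.1981])]
340 [(0.1251, [-0.0515, 0.0128, 0.2173]), (0.1251, [-0.0432, 0.0128, 0.2173])]
```

The raised fingers end at row 130 in the side map. That is only about 2 mm ahead of the reported TCP, against the stated 25 mm, and the contact height on the tines agrees. So I'll use the measured tip position for gripping the knob.

```bash
cat >> h.py <<'E'
AH=-.013; Y0=.001
def bolt(lean,r): return np.array([-.045-r*np.sin(lean),Y0,.05+r*np.cos(lean)])
E
python3 - <<'E'
from h import *; from rig import env,viewer; import cv2
g=bolt(1.0,.090);print(g)
env.move_ptp(tcp(g+[0,0,.08],0,AH),ori(0,S));env.open_gripper();st(env,"above")
print(env.move_linear(tcp(g,0,AH),rate=.1,stop_force=6));st(env,"at")
c=viewer.read_camera("wrist");np.savez("pics/w7.npz",**c);cv2.imwrite("pics/w7.png",c["image"])
c=viewer.read_camera("scene");a=cv2.resize(c["image"][150:300,210:400],(800,631))[:600];cv2.imwrite("pics/s7.png",np.clip(a*1.5,0,255).astype(np.uint8))
E
```

```text
[-0.12073239  0.001       0.09862721]
above t27.29 loc [-120.7    1.   165.6] F [-0.6  0.4  0.1] w85.3
False
at t28.24 loc [-120.2    0.7   86.1] F [-1.   0.3  0.1] w85.1
```

View pics/w7.png

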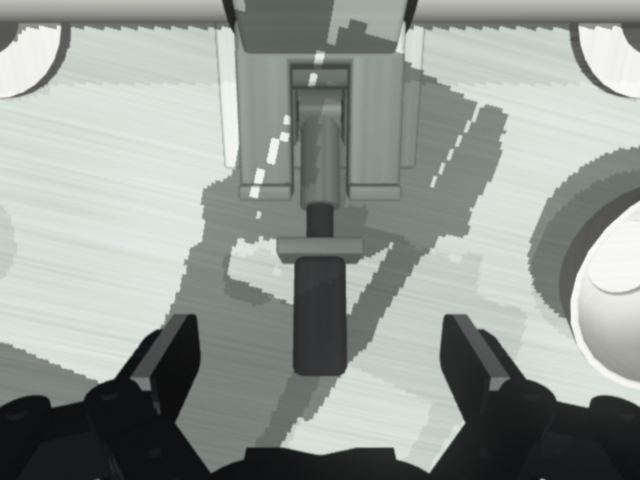

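View pics/s7.png

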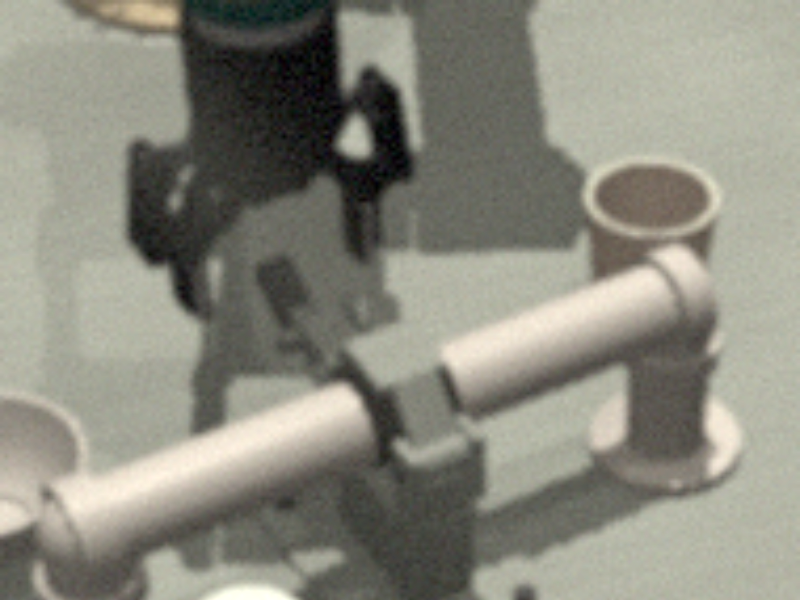

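The knob, at (320,315), is centred between the open fingers (200 and 440). I'll grip it and look.

Run:
```python
from h import *; from rig import env,viewer; import cv2
env.grab(60);env.hold(.1);st(env,"grab")
c=viewer.read_camera("wrist");np.savez("pics/w8.npz",**c);cv2.imwrite("pics/w8.png",c["image"])
```

```text
grab t29.07 loc [-120.8    0.9   85.7] F [-1.3 -1.1  2.1] w17.1
```

View pics/w8.png

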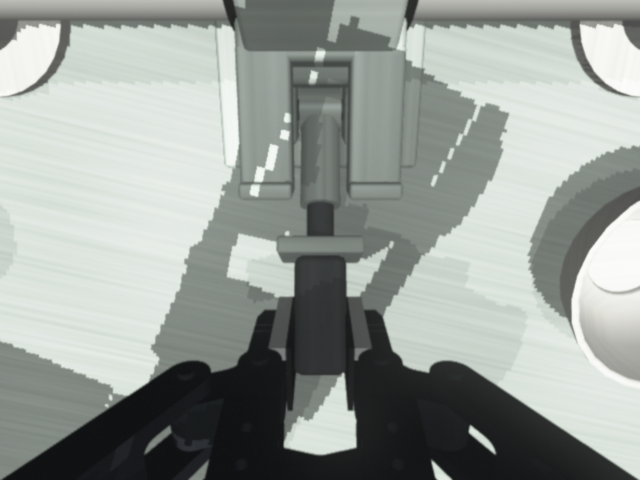

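The pads are on the knob's flat sides at (283,325) and (358,325). I'll pull out along the bolt and watch the force.

Run:
```python
from h import *; from rig import env,viewer; import cv2
u=np.array([-np.sin(1.0),0,np.cos(1.0)])
for d in (.009,.018,.0265):
    r=env.move_linear(tcp(bolt(1.0,.090+d),0,AH),rate=.06,stop_force=18);o=env.get_obs()
    st(env,"d%.3f %s along %.1f"%(d,r,(o["force"]@RC)@u))
    if r:break
c=viewer.read_camera("wrist");np.savez("pics/w9.npz",**c);cv2.imwrite("pics/w9.png",c["image"])
```

```text
d0.009 False along -5.3 t29.42 loc [-128.1    0.9   90.5] F [ 3.7 -1.9 -4.1] w16.9
d0.018 False along -7.4 t29.72 loc [-135.5    0.9   95.4] F [ 4.5 -0.2 -6.8] w16.7
d0.026 False along -10.1 t30.01 loc [-142.2    0.9   99.8] F [ 6.1 -0.1 -9.2] w16.7
```

View pics/w9.png

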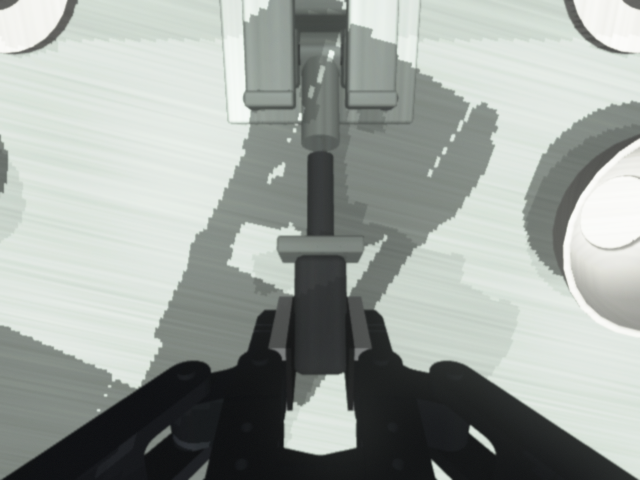

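The along-bolt force reads 10.1 N and the spring law gives 9.75 N, so there's no slip, and the shank shows at (320,195). Next I'll swing it up.

Run:
```python
from h import *; from rig import env,viewer; import cv2
for t in [.85,.7,.55,.4,.28]:
    r=env.move_linear(tcp(bolt(t,.1165),0,AH),rate=.1,stop_force=14);o=env.get_obs()
    u=np.array([-np.sin(t),0,np.cos(t)])
    st(env,"%.2f %s along %.1f"%(t,r,(o["force"]@RC)@u))
    if r:break
c=viewer.read_camera("wrist");np.savez("pics/w10.npz",**c);cv2.imwrite("pics/w10.png",c["image"]);sidemap(c,"pics/side10.png",.022)
```

```text
0.85 False along -9.9 t30.38 loc [-131.3    0.8  113.9] F [ 6.1 -0.5 -8.1] w17.0
0.70 False along -10.1 t30.71 loc [-119.5    0.9  125.8] F [ 5.3 -1.8 -8.7] w17.0
0.55 False along -10.9 t31.03 loc [-106.1    1.   135.9] F [  3.1  -2.5 -10.8] w16.9
0.40 False along -10.5 t31.36 loc [-90.7   1.1 143.9] F [  1.3  -3.3 -10.9] w16.7
0.28 False along -10.0 t31.65 loc [-77.6   1.1 148.7] F [  0.5  -2.2 -10.3] w16.6
```

View pics/w10.png

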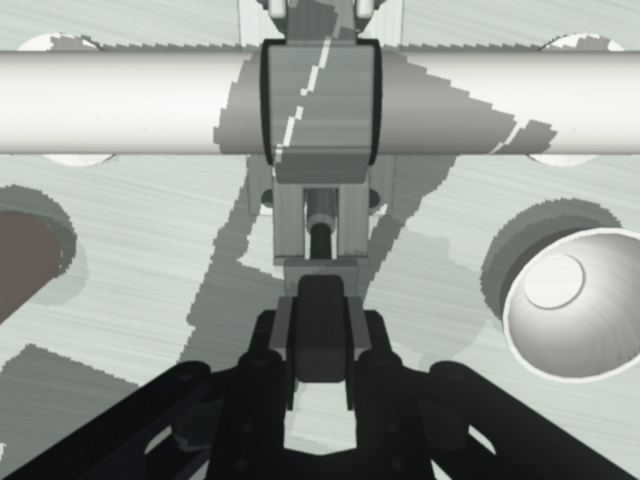

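View pics/side10.png

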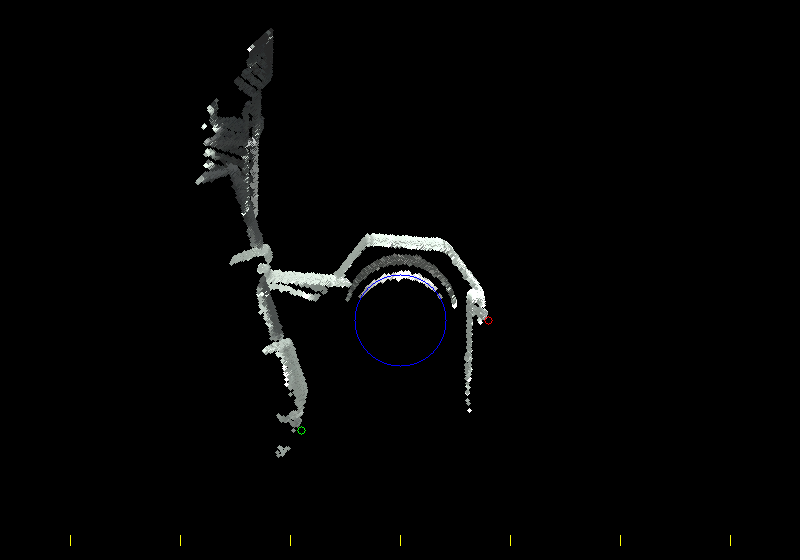

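The bolt is at about 0.28, and the collar (265,248) clears the lip (262,265) by several mm. I'll continue upright.

Run:
```python
from h import *; from rig import env,viewer; import cv2
for t in [.14,.0,-.015]:
    r=env.move_linear(tcp(bolt(t,.117),0,AH),rate=.08,stop_force=10)
    st(env,"%.2f %s"%(t,r))
    if r:break
env.hold(.1);st(env)
c=viewer.read_camera("wrist");np.savez("pics/w11.npz",**c);cv2.imwrite("pics/w11.png",c["image"]);sidemap(c,"pics/side11.png",.022)
c=viewer.read_camera("scene");a=cv2.resize(c["image"][150:300,210:400],(800,631))[:600];cv2.imwrite("pics/s11.png",np.clip(a*1.5,0,255).astype(np.uint8))
```

```text
0.14 False t32.06 loc [-61.5   1.2 152.6] F [-0.9 -2.7 -9.7] w16.8
0.00 False t32.42 loc [-45.2   1.2 153.8] F [-2.1 -2.2 -9.3] w16.7
-0.01 False t32.67 loc [-44.6   1.2 153.7] F [-5.2 -1.8 -8.9] w17.0
 t32.77 loc [-44.6   1.2 153.7] F [-4.4 -2.5 -9.7] w17.0
```

View pics/w11.png

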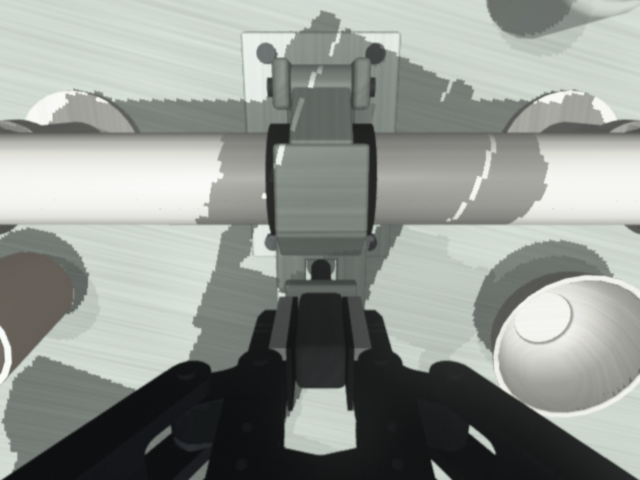

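View pics/side11.png

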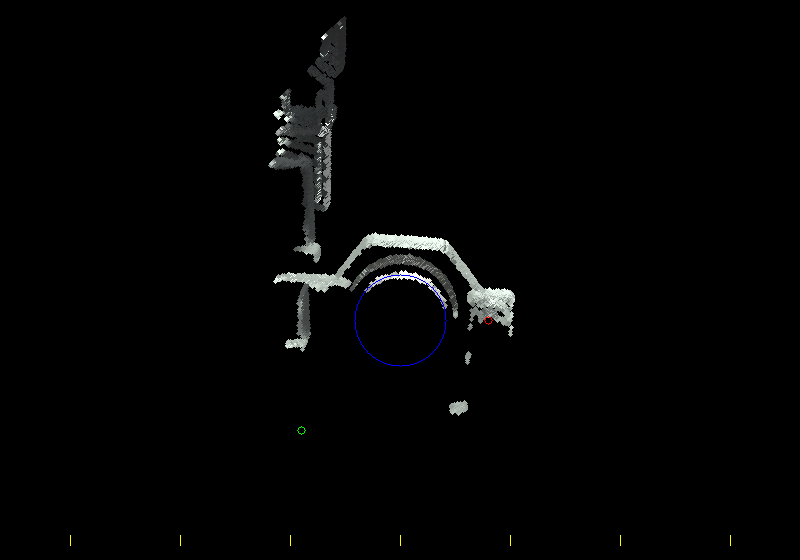

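The shank is upright in the slot (dark spot at (320,268)), and the collar (310,250) hovers over the tines (277). I'll lower it gently until the tines carry the spring.

Run:
```python
from h import *; from rig import env,viewer; import cv2
r=.117;t=-.015
while r>.100:
    r-=.001
    k=env.move_linear(tcp(bolt(t,r),0,AH),rate=.03,stop_force=8)
    env.hold(.04);f=env.get_obs()["force"][2]
    st(env,"%.3f %s"%(r,k))
    if f>-1.5 or k:break
c=viewer.read_camera("wrist");np.savez("pics/w12.npz",**c);cv2.imwrite("pics/w12.png",c["image"]);sidemap(c,"pics/side12.png",.022)
```

```text
0.116 False t33.16 loc [-44.5   1.2 152.7] F [-5.2 -2.4 -9.4] w16.9
0.115 False t33.45 loc [-44.5   1.2 151.9] F [-4.  -1.2 -8.9] w16.5
0.114 False t33.74 loc [-44.4   1.2 150.9] F [-4.5 -1.3 -8.4] w16.7
0.113 False t34.03 loc [-44.2   1.2 150. ] F [-5.4 -2.2 -9. ] w16.8
0.112 False t34.33 loc [-44.2   1.1 149.1] F [-5.5 -2.  -9.2] w16.7
0.111 False t34.62 loc [-44.1   1.1 148.2] F [-4.7 -2.2 -8. ] w16.8
0.110 False t34.91 loc [-44.1   1.1 147.8] F [-5.  -2.4 -5. ] w16.6
0.109 False t35.20 loc [-44.    1.1 147.5] F [-6.8 -0.5 -1.3] w16.7
```

View pics/side12.png

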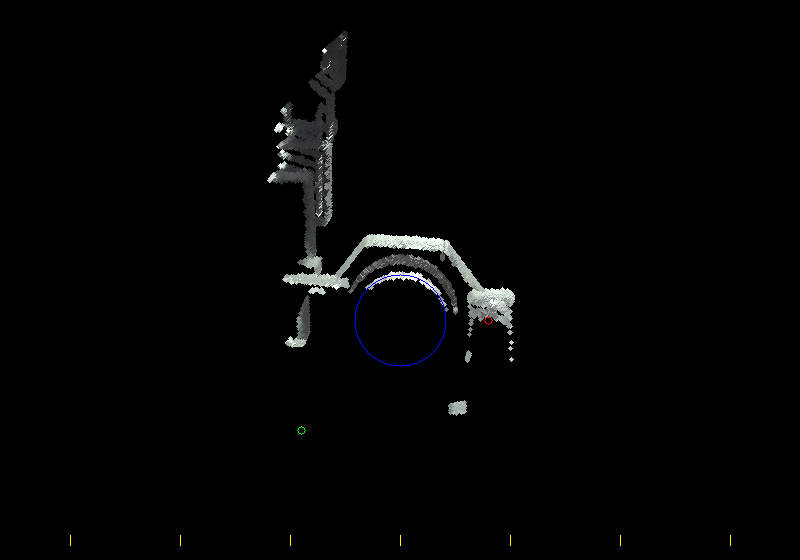

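Run:
```python
from h import *; from rig import env,viewer; import cv2
a=cv2.imread("pics/w12.png")[220:340,240:400];cv2.imwrite("pics/w12c.png",cv2.resize(a,(800,600),interpolation=cv2.INTER_CUBIC))
c=viewer.read_camera("top");a=c["image"][180:290,290:430];cv2.imwrite("pics/t12.png",cv2.resize(a,(760,597),interpolation=cv2.INTER_CUBIC))
c=viewer.read_camera("scene");np.savez("pics/s12.npz",**c);a=cv2.resize(c["image"][170:300,230:400],(784,600));cv2.imwrite("pics/s12.png",np.clip(a*1.7,0,255).astype(np.uint8))
```

```text
(no output)
```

View pics/w12c.png

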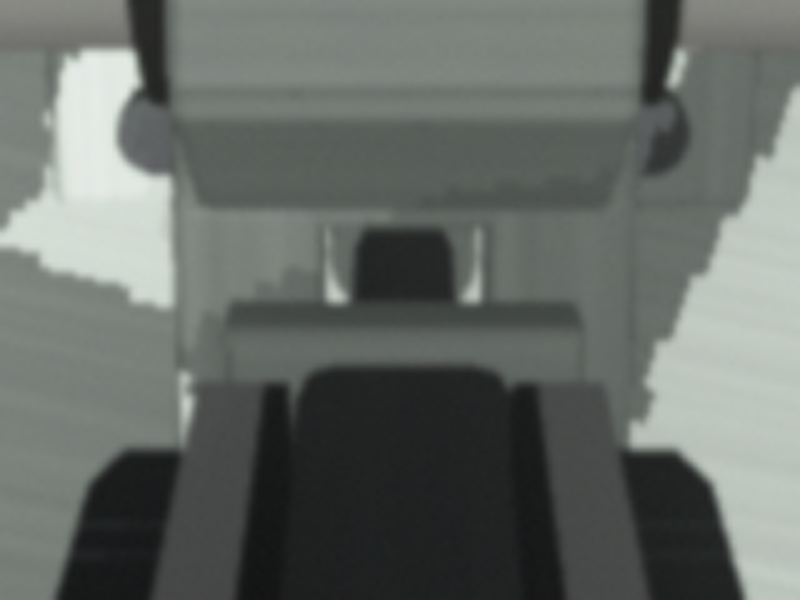

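View pics/s12.png

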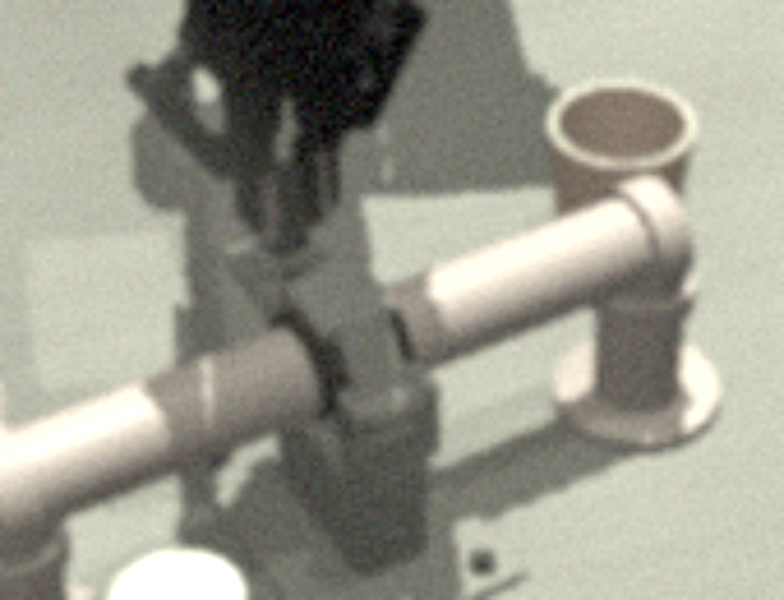

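The collar spans both tines at (405,340) with the shank inside the slot (405,265). Seen from here it sits a few mm outward of the slot's middle. Before letting go I'll lift it slightly, bring it a bit further in, and set it down again.

Run:
```python
from h import *; from rig import env,viewer; import cv2
env.move_linear(tcp(bolt(-.015,.1135),0,AH),rate=.03);st(env,"lift")
k=env.move_linear(tcp(bolt(-.045,.1135),0,AH),rate=.02,stop_force=7);st(env,"in %s"%k)
o=loc(env.get_obs()["position"]);x=o[0]
r=.1135
while r>.103:
    r-=.001
    b=bolt(-.04,r);b[0]=x
    k=env.move_linear(tcp(b,0,AH),rate=.03,stop_force=8);env.hold(.03);f=env.get_obs()["force"][2]
    st(env,"%.4f %s"%(r,k))
    if f>-1.5 or k:break
c=viewer.read_camera("wrist");np.savez("pics/w13.npz",**c);cv2.imwrite("pics/w13.png",c["image"]);sidemap(c,"pics/side13.png",.022)
a=c["image"][220:340,240:400];cv2.imwrite("pics/w13c.png",cv2.resize(a,(800,600),interpolation=cv2.INTER_CUBIC))
```

```text
lift t35.65 loc [-44.1   1.2 150.8] F [-5.4 -2.2 -8. ] w16.8
in False t35.97 loc [-40.8   1.2 150.4] F [-4.5 -2.1 -9.5] w16.5
0.1125 False t36.25 loc [-41.2   1.1 149.5] F [-4.4 -2.1 -7.9] w16.5
0.1115 False t36.53 loc [-41.2   1.1 148.4] F [-4.3 -1.4 -7.8] w16.7
0.1105 False t36.82 loc [-41.1   1.1 147.6] F [-5.3 -1.5 -7.5] w16.5
0.1095 False t37.10 loc [-41.1   1.1 147.3] F [-5.1 -1.4 -3.3] w16.3
0.1085 False t37.38 loc [-41.1   1.1 146.9] F [-7.2 -0.7 -1.1] w16.4
```

View pics/w13c.png

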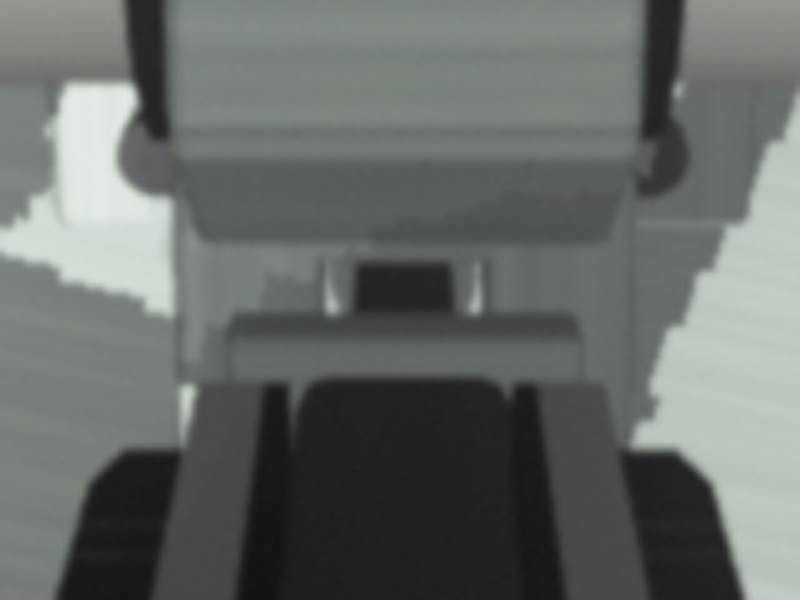

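View pics/side13.png

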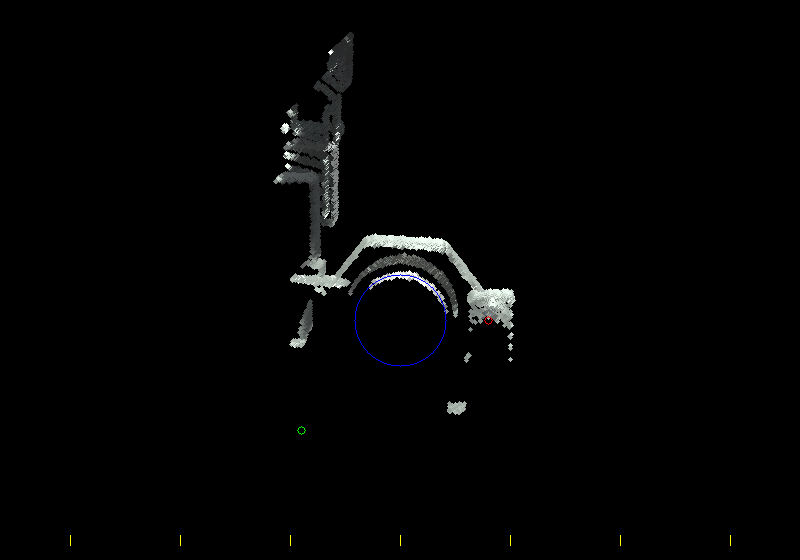

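The collar moved about 3 mm inward, with its edge at (405,315). It again rests flat on the tines, at a slightly lower height than before. I'll release it and back off straight up.

Run:
```python
from h import *; from rig import env,viewer; import cv2
env.open_gripper();st(env,"open")
p=env.get_obs()["position"]
print(env.move_linear(p+[0,0,.09],rate=.12,stop_force=8));st(env,"up")
p=env.get_obs()["position"]
o=ori(0,S,YAW+np.pi/2)
env.move_ptp(tcp([-.045,-.01,.29]),o);st(env)
c=viewer.read_camera("wrist");np.savez("pics/w14.npz",**c);cv2.imwrite("pics/w14.png",c["image"]);sidemap(c,"pics/side14.png",.022)
c=viewer.read_camera("scene");np.savez("pics/s14.npz",**c);a=cv2.resize(c["image"][170:300,230:400],(784,600));cv2.imwrite("pics/s14.png",np.clip(a*1.7,0,255).astype(np.uint8))
```

```text
open t38.11 loc [-40.7   1.  145.4] F [-0.8 -0.3 -0.2] w85.5
False
up t39.01 loc [-41.2   1.2 234.6] F [ 0.5  0.1 -0.2] w85.4
 t40.42 loc [-45.2  -9.9 295.4] F [-0.5 -0.4 -0.1] w85.8
```

View pics/w14.png

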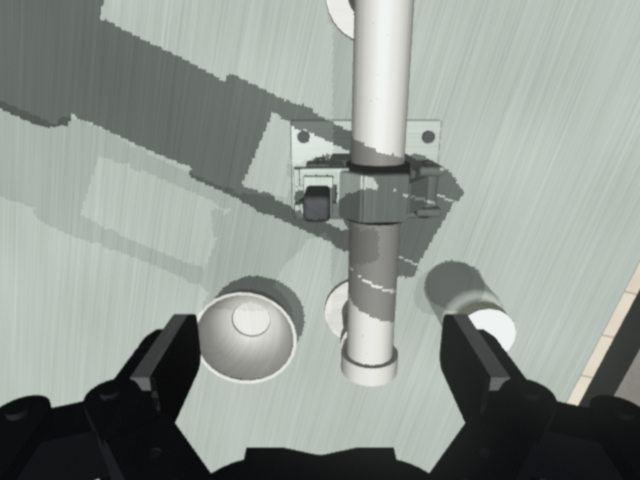

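View pics/side14.png

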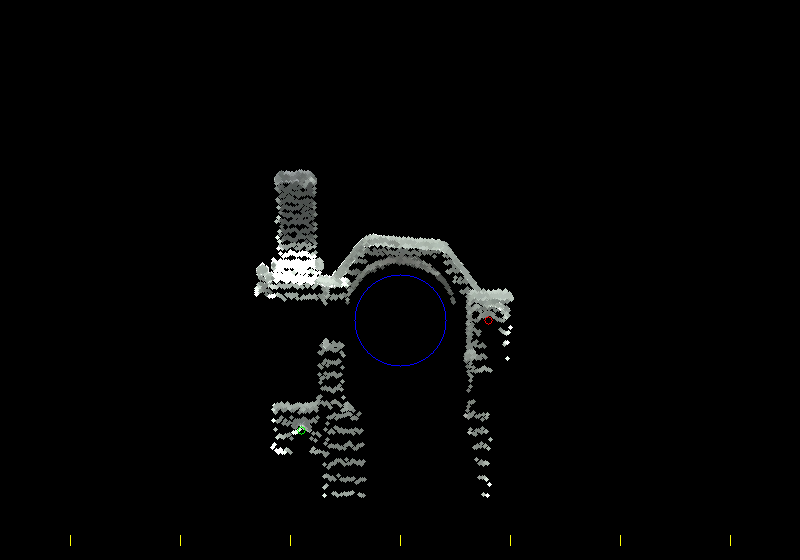

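View pics/s14.png

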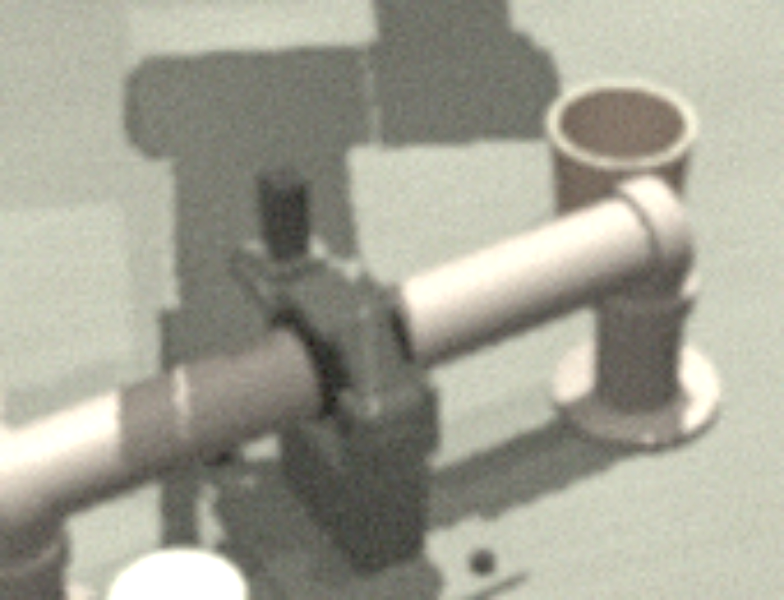

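The bolt stands upright, knob top at (296,172) in the side map, with the head out about 17 mm. The collar lies on the tines, inside the lip at (262,268). The jaw is down on the sleeve, the bystanders haven't moved, and the robot is clear of everything. I'll hand in.

Run:
```python
from rig import env
env.hand_in();print(env.get_obs()["clock"])
```

```text
the job is handed in; nothing more can be done
the job is handed in; nothing more can be done
```

The clamp is shut, the bolt is in the slot with its head down behind the lip, and I handed the job in at about 40 s.

I swung the jaw over the pipe and pressed its slotted end down. The vertical force reached a mean of about 15 N (single readings 14.6 to 15.1 N), with about 6 N sideways as well. I then pulled the bolt head out about 27 mm, swung the bolt upright into the slot and set its collar on the tines. I released it and backed straight up.

**Last checks:**
- **Bolt:** it stands upright with the head out about 17 mm. The collar is on the tines, a few mm inside the lip.
- **Jaw:** it sits where the press left it, on the sleeve.
- **Surroundings:** the jar, bowl and mug looked untouched by eye (I didn't measure their positions), and the robot touched nothing.

**What went wrong or disagreed:**
- **First press:** the closed fingertips slipped into the slot at only about 3 N. I turned the tool a quarter turn and pressed again.
- **Fingertip length:** when shut, the fingertips measured about 2 mm ahead of the reported TCP, not the stated 25 mm. I used the measured value to grip the knob.
- **Collar height:** my arm readings on lowering suggested the head was out 20 to 21 mm, slightly above the stated 6 to 20 mm for sitting on the tines. The picture after release gave 17 mm.

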